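Find the clear mould gap with the feeler gauge

ROBOT

A 6-joint arm with a two-finger parallel gripper is mounted at the origin on the work surface. World frame = base frame: x ahead of the robot, y to its left, z up, the work surface at z = 0. Lengths are in mm, angles in rad, forces in N, time in s.
With the tool pointing down it reaches from about 275 to 725 mm from the base axis. Payload 5.6 kg.
Tool frame: the origin (TCP) lies midway between the tips of the shut fingers; the grasp point (between the pads) lies 19 mm behind it (r.hold_point_z is the distance from the TCP to the grasp point, in mm); z points along the fingers, y is the direction in which the jaws open and shut (so a half turn about z gives the same grasp; the last joint's range is limited). The gripper opens to 85 mm and grips with 20 to 120 N. Pads are 22 mm wide; open, the fingers measure 114 mm over their backs; the gripper's body (76 mm by 85 mm) begins 54 mm behind the grasp point. The pads swing forward as they close: fully open they stand 13 mm farther back than shut.
Start: joints at [-1.061, 0.255, 0.108, 0, -1.424, -0.285], TCP at [122.622, -536.15, 231.283] pointing down, gripper open.
Joint ranges: [-2.95, 2.95], [-1.21, 1.97], [-1.09, 1.5], [-2.87, 1.71], [-2.94, -0.07], [-3.05, 3.05]. Speed limits (rad/s): [2.57, 2.57, 3.14, 3.14, 3.14, 3.14].

INTERFACE

Orientations are given as a rotation vector (axis times angle).
In Python, from rig import r, eyes, finder gives the robot as it stands. The module is installed in compiled form; this text tells all that it offers.
- The arm moves only by the tool carry_out, never from a script. Its argument "plan" is a list of rows, each an object with "hand": the closure, from 0 (fully open) to 1 (shut); "travel": the shift along the tool's x, y, z in m, a list of three; "roll": the turn about the tool's z in degrees. In form: [{"hand": hand, "travel": [dx, dy, dz], "roll": roll}, ...]. A call has 1 to 12 rows; each row shifts and turns the commanded pose from where the row before left it, along the tool's axes as they then stand; what a row does not reach is not made up. A row lasts 1/10 s, in which the tool goes at most 50 mm and 8.59 degrees, less where a joint would pass 70% of its speed; a pose out of reach is approached as far as the arm can. A call is refused whole if a number of a shift passes 0.05 or a number of a turn 8.59, either way. A call with a gripper value outside its range is refused whole. The fingers move at their own pace and stop on an object; the grip force is fixed at half the most. Time passes only in rows, so rows that do not move let the fingers close. It gives the time, the measured TCP pose, the force and the opening at its end, in the units of the state.
- r.state(): the state, without advancing time (a new reading comes with each control period).
- eyes.snapshot(name): name is "scene" or "top" or "wrist"; returns a dict with "color" (400x640x3 uint8, red, green, blue), "camera_matrix" (3x3 intrinsics, pixels), "R" (3x3) and "t" (3): a world point X has camera coordinates R X + t. Camera axes: x right, y down, z forward; pixel columns grow to the right and rows downward; lengths in mm; the calibration is good to about 2 mm. A picture is of the moment at which its call begins. There is no depth.
- r.job_done(): hands the job in, once; it reports no verdict.
Trained networks look in the newest picture that a camera, given by its name, has taken for a name from the list of things; names that differ only in an ending like _2 or _b are one class to them, and where a whole thing is asked for, a point or a joint stands for the part that bears it (a point fixed in the world has none). Each returns a list of dicts, best first, with "score" (0 to 1); they miss things now and then, are a little off and sometimes report something else, mostly with a low value. They report only what shows in the picture. A call takes as long as a camera call. They do not tell look-alikes from the thing itself.
- finder.spot_in(camera, target): "at" ([x, y, z] in mm, in the coordinates of the camera as it stood for that picture, good to about 4 mm: the middle of the surface that is visible of it).
- finder.trace(camera, target): "pixels" (400x640 bool, what is visible of it).
- finder.pinpoint(camera, target): "at" ([x, y, z] in mm, in the coordinates of the camera as it stood for that picture, good to about 4 mm: a listed point, or the origin of a listed thing).
The state is a dict: "time": time; "joint_positions": joint angles; "qd": joint speeds; "effort": joint torques, N m; "position": TCP position; "ee_rot": TCP orientation; "wrist_force": force on the tool from outside, world axes, zero at the start; "torque": the same for the moment, N m; "grip_width": finger opening in mm.
Only numpy, scipy, OpenCV 4.12 (cv2) and the standard library are available. Lean on these libraries where they do the work, as an engineer would, in place of code of your own. Each camera call takes 0.05 s, during which the arm holds its last target.

TASK

Take the feeler gauge out of its stand by its red handle and try its blade in the gaps between the halves of the three plaster moulds: two are blocked inside by a hidden burr, one lets the blade in all the way. Leave the gauge standing in the mould where it fits, pushed fully home with its shoulder on the plaster, and let go. Plaster chips easily, so never press the sprung blade or its shoulder with more than 25 N, and do not disturb the two white cups beside the moulds.

Things in the scene. Friction and masses are not known exactly. Their poses are not given: they have to be found in the camera images.
- gauge_handle (a point): Centre of the feeler gauge's red handle: an upright block 16 (its x) x 24 (its y) x 46 mm (its z, up). Under it hangs the blade on a sprung shank: the handle's centre is 90 mm above the blade's tip and 45 mm above the shoulder's underside when the spring is relaxed. About 0.1 kg in all. At the start it stands upright in the stand, blade down, shoulder on the stand's top.
- blade_tip (a point): Middle of the bottom end of the gauge's blade; same axes as the handle.
- blade: The gauge's straight steel blade, 4 (x) x 24 (y) mm, 45 mm long, with a shoulder plate above it, 26 x 34 x 4 mm; origin at the tip, axes as the handle. Pushed up, blade and shoulder slide into the handle by up to 15 mm against a damped spring (about 1 N at first, then 0.6 N per mm, 10 N at its end); then the gauge is solid and the force shoots up. Let the spring relax before letting go.
- stand: Fixed wooden block 70 x 70 x 55 mm with a loose slot 8 (its x) x 28 mm (its y), 50 mm deep, in which the gauge stands at the start; origin at the centre of its underside.
- board_a: Fixed dark wooden ware board, 190 (x) x 90 (y) x 12 mm, origin at the centre of its underside. On it stands a fixed plaster mould of two white halves, each 36 (x) x 84 (y) x 66 mm, held apart by plywood shims: a gap 6.5 mm wide along y, 46 mm long between the shims, 66 mm deep. In two of the three moulds a hard burr inside blocks it 14 to 28 mm below the top.
- gap_a (a point): Point over the middle of ware board a, level with the mould's top (78 mm above the table), axes as the board. The mould was set down by eye: the middle of its gap lies up to 5 mm either way along x from this point (none along y, no turn). In the clear mould the gauge goes in to its shoulder, blade tip 45 mm below this point; touching the top means the gap is missed.
- board_b: Fixed dark wooden ware board, 190 (x) x 90 (y) x 12 mm, origin at the centre of its underside. On it stands a fixed plaster mould of two white halves, each 36 (x) x 84 (y) x 66 mm, held apart by plywood shims: a gap 6.5 mm wide along y, 46 mm long between the shims, 66 mm deep. In two of the three moulds a hard burr inside blocks it 14 to 28 mm below the top.
- gap_b (a point): Point over the middle of ware board b, level with the mould's top (78 mm above the table), axes as the board. The mould was set down by eye: the middle of its gap lies up to 5 mm either way along x from this point (none along y, no turn). In the clear mould the gauge goes in to its shoulder, blade tip 45 mm below this point; touching the top means the gap is missed.
- board_c: Fixed dark wooden ware board, 190 (x) x 90 (y) x 12 mm, origin at the centre of its underside. On it stands a fixed plaster mould of two white halves, each 36 (x) x 84 (y) x 66 mm, held apart by plywood shims: a gap 6.5 mm wide along y, 46 mm long between the shims, 66 mm deep. In two of the three moulds a hard burr inside blocks it 14 to 28 mm below the top.
- gap_c (a point): Point over the middle of ware board c, level with the mould's top (78 mm above the table), axes as the board. The mould was set down by eye: the middle of its gap lies up to 5 mm either way along x from this point (none along y, no turn). In the clear mould the gauge goes in to its shoulder, blade tip 45 mm below this point; touching the top means the gap is missed.
- cup_a: Loose white cast cup, 40 mm wide, 50 mm high, standing on ware board a beside the mould, on its +x side about 71 mm from the board's middle; origin at the centre of its underside. Leave it alone.
- cup_b: Loose white cast cup, 40 mm wide, 50 mm high, standing on ware board b beside the mould, on its +x side about 71 mm from the board's middle; origin at the centre of its underside. Leave it alone.
There are look-alikes about, which are no part of the job. Leave any green or purple look-alike of the board_c alone.

How it is judged (in metres and radians):
On the way:
1. the gauge has been drawn out of its stand (z of blade_tip in the frame of stand above 0.058 m), for 0.1 s.
At the end, for the whole second after the job is handed in: The gauge stands at rest and released in the gap of one mould: blade tip at least 42.5 mm below the mould's top (shoulder within 2.5 mm of the plaster), within 9 mm in x and 14 mm in y of that mould's gap point, upright within 0.12 rad (((z of blade_tip in the frame of gap_a below -0.0425 m and x of blade_tip in the frame of gap_a between -0.009 and 0.009 m and y of blade_tip in the frame of gap_a between -0.014 and 0.014 m) or (z of blade_tip in the frame of gap_b below -0.0425 m and x of blade_tip in the frame of gap_b between -0.009 and 0.009 m and y of blade_tip in the frame of gap_b between -0.014 and 0.014 m) or (z of blade_tip in the frame of gap_c below -0.0425 m and x of blade_tip in the frame of gap_c between -0.009 and 0.009 m and y of blade_tip in the frame of gap_c between -0.014 and 0.014 m)) and angle between gauge_handle's own z axis and vertical below 0.12 rad and linear speed of blade below 0.02 m/s); the robot touches nothing.
It fails at once if the blade or its shoulder is pressed with more than 25 N (contact force between blade and anything else above 25 N).
It fails at once if a cup is disturbed (moved more than 15 mm) (distance of any of cup_a, cup_b from where it was at the start of the episode above 0.015 m).
It also fails if it takes over 72 s, if anything falls off the work surface, if the arm or the gripper's body presses on something with over 40 N, if the wrist force passes 120 N, or if a joint passes its speed limit or range.

## Working session

There is one attempt and no reset: what is moved stays moved. The work goes in short steps, Python scripts to look and compute and a tool call to move; the robot and the scene stay as the last step left them, time stands still between calls to the robot, and variables do not carry over. Pictures are saved under pics/ and viewed, and the job is handed in when it is done.

Besides the shell and the picture viewer there is one more tool, called after "Request:" as name(argument=value, ...), one argument or row to a line, values as JSON. carry_out: Moves the arm, as the interface text tells. Its arguments: {"type":"object","properties":{"plan":{"type":"array"}},"required":["plan"]}

```bash
mkdir -p pics
cat > h.py <<'E'
from rig import r, eyes, finder
import numpy as np, cv2
def snap(n,f=None):
    s=eyes.snapshot(n)
    if f: cv2.imwrite('pics/'+f,cv2.cvtColor(s['color'],cv2.COLOR_RGB2BGR))
    return s
def toW(s,p): return np.array(s['R']).T@(np.array(p)-np.array(s['t']).ravel())
def proj(s,X):
    c=np.array(s['R'])@np.array(X)+np.array(s['t']).ravel(); u=np.array(s['camera_matrix'])@c; return u[:2]/u[2]
def atz(s,uv,z):
    R=np.array(s['R']);t=np.array(s['t']).ravel();d=R.T@np.linalg.inv(s['camera_matrix'])@np.array([uv[0],uv[1],1.]);o=-R.T@t
    return o+d*(z-o[2])/d[2]
E
python3 - <<'E'
from h import *
for n in('scene','top','wrist'):
    s=snap(n,n+'1.png')
    print(n,np.round(-np.array(s['R']).T@np.array(s['t']).ravel()),np.round(s['camera_matrix'],0).tolist())
print(r.state(),r.hold_point_z)
E
```

```text
scene [1236.  -62.  872.] [[438.0, 0.0, 320.0], [0.0, 438.0, 202.0], [0.0, 0.0, 1.0]]
top [ 404.   74. 1241.] [[461.0, 0.0, 318.0], [0.0, 461.0, 193.0], [0.0, 0.0, 1.0]]
wrist [  57. -550.  374.] [[312.0, 0.0, 316.0], [0.0, 312.0, 198.0], [0.0, 0.0, 1.0]]
{'time': 0.15, 'joint_positions': array([-1.06142808e+00,  2.55601663e-01,  1.07333222e-01, -2.80257135e-04,
       -1.42390982e+00, -2.84637226e-01]), 'qd': array([-0.00187007, -0.00059708,  0.00446032, -0.00028341,  0.00127605,
       -0.00148608]), 'effort': array([-9.75798794e-04, -3.86940587e+01,  2.38080865e+01,  5.36675960e+00,
       -4.61022224e-03,  6.50204711e-06]), 'position': array([ 122.53192505, -535.81341117,  230.63222639]), 'ee_rot': array([ 3.52168638e-01, -3.12151021e+00, -2.17007440e-03]), 'wrist_force': array([ 0.11195774, -0.0413949 , -1.08597824]), 'torque': array([-0.00714217, -0.00418588,  0.03180297]), 'grip_width': 85.6229396059643} 18.700000000000003
```

View pics/scene1.png

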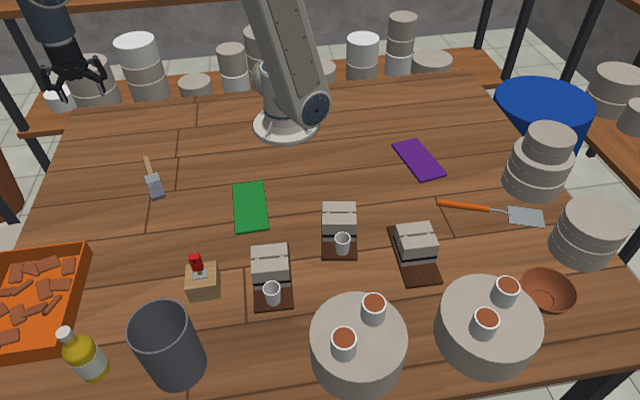

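View pics/top1.png

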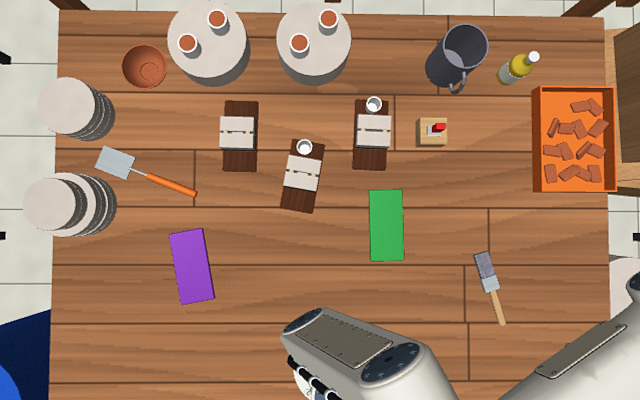

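View pics/wrist1.png

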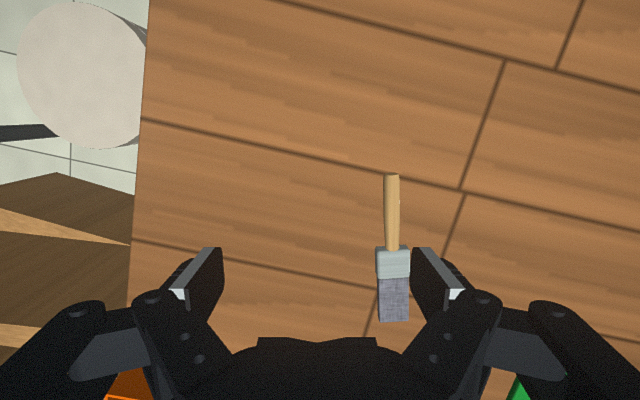

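The scene view shows the red handle at (196,265) in its stand. The moulds are at (270,275), (340,230) and (415,245), and the green and purple plates at (250,205) and (418,160) are the look-alikes. In the top view the gauge is at (435,128) and the moulds at (373,130), (303,170) and (237,133). The only red things are the handle, the orange tray and the terracotta cup fills. I'll crop closer.

Run:
```python
from h import *
for n in('top','scene'):
    s=snap(n)
    c=cv2.cvtColor(s['color'],cv2.COLOR_RGB2BGR)
    if n=='top':
        cv2.imwrite('pics/t_l.png',cv2.resize(c[90:220,210:330],None,fx=4.5,fy=4.5,interpolation=cv2.INTER_CUBIC))
        cv2.imwrite('pics/t_r.png',cv2.resize(c[85:180,340:460],None,fx=6,fy=6,interpolation=cv2.INTER_CUBIC))
    for k in ['gauge_handle','blade_tip','stand','gap_a','board_a','cup_a']:
        for d in finder.pinpoint(n,k):
            print(n,k,round(d['score'],2),np.round(toW(s,d['at'])),np.round(proj(s,toW(s,d['at']))))
```

```text
top gauge_handle 0.46 [ 619. -258.  101.] [439. 127.]
top stand 0.92 [ 616. -258.    2.] [429. 135.]
top gap_a 0.96 [ 369. -136.   78.] [389. 227.]
top gap_a 0.81 [264. 380.  78.] [183. 268.]
top board_a 0.78 [501.  85.  -0.] [302. 176.]
top board_a 0.7 [ 371. -139.   -0.] [385. 225.]
top board_a 0.59 [260. 380.  -1.] [191. 266.]
top cup_a 0.66 [571.  82.  13.] [304. 150.]
top cup_a 0.5 [689. -96.   9.] [370. 107.]
scene gauge_handle 0.94 [ 614. -252.  104.] [197. 260.]
scene stand 0.72 [ 615. -255.    2.] [205. 287.]
scene gap_a 0.72 [261. 377.  81.] [421. 140.]
scene gap_a 0.65 [ 369. -136.   83.] [246. 186.]
scene board_a 0.84 [499.  86.   1.] [338. 232.]
scene board_a 0.66 [258. 381.  -3.] [418. 161.]
scene board_a 0.65 [ 367. -137.    1.] [250. 207.]
scene board_a 0.64 [607. 251.   2.] [411. 255.]
scene board_a 0.61 [613. -98.   1.] [271. 277.]
scene cup_a 0.95 [682. -99.  13.] [273. 299.]
scene cup_a 0.89 [570.  83.  14.] [342. 249.]
```

View pics/t_l.png

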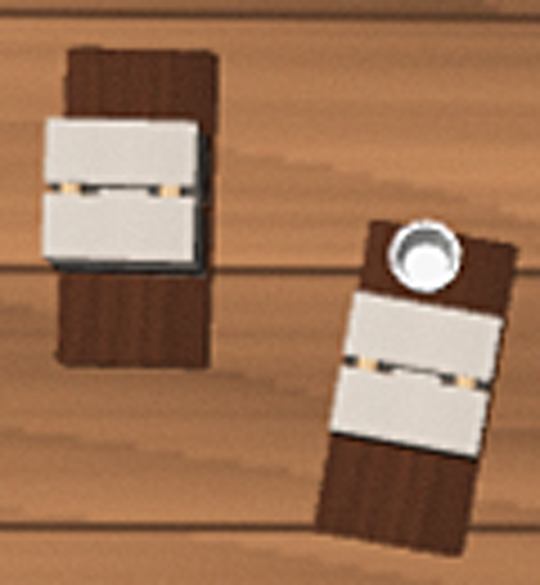

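View pics/t_r.png

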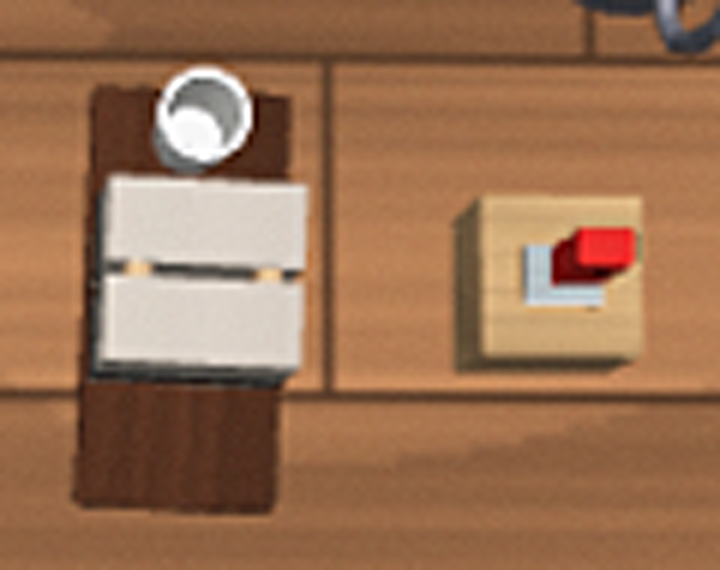

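```bash
cat >> h.py <<'E'
from scipy.spatial.transform import Rotation as Ro
def plan(tgt,jawdeg=None,p=None):
    """shift in tool axes to world target; jawdeg: desired world angle of tool y (mod 180)"""
    st=r.state();R=Ro.from_rotvec(st['ee_rot']).as_matrix()
    d=np.array(tgt)-(st['position'] if p is None else p)
    a=np.degrees(np.arctan2(R[1,1],R[0,1]))
    print('t',st['time'],'pos',np.round(st['position'],1),'f',np.round(st['wrist_force'],1),'w',round(st['grip_width'],1),'jaw',round(a,2),'tilt',np.round(R[:2,2],4),'j6',round(st['joint_positions'][5],2),'j1',round(st['joint_positions'][0],2))
    t=R.T@d
    print('tool shift',np.round(t,1),'world',np.round(d,1))
    if jawdeg is not None:
        # tool z down: positive roll about tool z turns world angle negative
        e=-(jawdeg-a); e=(e+90)%180-90
        print('roll',round(e,2))
E
python3 - <<'E'
from h import *
plan([610,-257,250],0)
st=r.state();print(Ro.from_rotvec(st['ee_rot']).as_matrix().round(3))
# yaws from top image board corners: full-res
s=snap('top')
off={'C':(210,90,4.5,[(67,50),(218,50),(210,367),(57,362)],12),'B':(210,90,4.5,[(370,218),(517,243),(465,555),(315,530)],12),'A':(340,85,6,[(93,85),(290,95),(274,513),(73,503)],12),'S':(340,85,6,[(480,197),(642,197),(640,360),(482,358)],55)}
for k,(x,y,f,c,z) in off.items():
    P=[atz(s,(x+u/f,y+v/f),z) for u,v in c]
    print(k,np.round(np.mean(P,0),1),[round(float(np.degrees(np.arctan2(*(P[i]-P[j])[[1,0]]))),1) for i,j in((0,3),(1,2))],[round(float(np.degrees(np.arctan2(*(P[i]-P[j])[[1,0]])))-90,1) for i,j in((0,1),(3,2))])
E
```

```text
t 0.85 pos [ 122.6 -536.1  231.3] f [-0.4 -0.7  0.6] w 85.7 jaw 102.88 tilt [-0.  0.] j6 -0.28 j1 -1.06
tool shift [-537.3  163.5  -18.7] world [487.4 279.1  18.7]
roll -77.12
[[-0.975 -0.223 -0.   ]
 [-0.223  0.975  0.   ]
 [ 0.     0.    -1.   ]]
C [607.2 250.7  12. ] [-1.1, -0.9] [0.6, -1.5]
B [501.4  84.6  12. ] [-9.6, -9.2] [-9.3, -9.2]
A [613.3 -97.3  12. ] [-2.7, -2.3] [-2.3, -2.5]
S [ 616.3 -256.4   55. ] [0.4, -1.1] [0.5, -0.3]
```

Request:
carry_out(
  plan=[
    {"hand":0,"travel":[-0.045,0.0137,-0.002],"roll":0},
    {"hand":0,"travel":[-0.045,0.0137,-0.002],"roll":0},
    {"hand":0,"travel":[-0.045,0.0137,-0.002],"roll":0},
    {"hand":0,"travel":[-0.045,0.0137,-0.002],"roll":0},
    {"hand":0,"travel":[-0.045,0.0137,-0.002],"roll":0},
    {"hand":0,"travel":[-0.045,0.0137,-0.002],"roll":0},
    {"hand":0,"travel":[-0.045,0.0137,-0.002],"roll":0},
    {"hand":0,"travel":[-0.045,0.0137,-0.002],"roll":0},
    {"hand":0,"travel":[-0.045,0.0137,-0.002],"roll":0},
    {"hand":0,"travel":[-0.045,0.0137,0],"roll":0},
    {"hand":0,"travel":[-0.045,0.0137,0],"roll":0},
    {"hand":0,"travel":[-0.042,0.0128,0],"roll":0},
  ],
)

```text
time: 2.1
position: [611.3, -255.7, 249.3]
ee_rot: [-0.353, 3.122, -0.0]
wrist_force: [-0.2, -1.2, 0.2]
grip_width: 85.2
```

Request:
carry_out(
  plan=[
    {"hand":0,"travel":[0,0,0],"roll":-8.57},
    {"hand":0,"travel":[0,0,0],"roll":-8.57},
    {"hand":0,"travel":[0,0,0],"roll":-8.57},
    {"hand":0,"travel":[0,0,0],"roll":-8.57},
    {"hand":0,"travel":[0,0,0],"roll":-8.57},
    {"hand":0,"travel":[0,0,0],"roll":-8.57},
    {"hand":0,"travel":[0,0,0],"roll":-8.57},
    {"hand":0,"travel":[0,0,0],"roll":-8.57},
    {"hand":0,"travel":[0,0,0],"roll":-8.57},
    {"hand":0,"travel":[0,0,0],"roll":0},
    {"hand":0,"travel":[0,0,0],"roll":0},
  ],
)

```text
time: 3.2
position: [609.7, -257.1, 249.2]
ee_rot: [2.217, -2.226, -0.0]
wrist_force: [0.3, -0.2, -0.5]
grip_width: 85.4
```

Run:
```python
from h import *
plan([617,-257,81],0)
s=snap('wrist','wrist2.png')
print(np.round(-np.array(s['R']).T@np.array(s['t']).ravel(),1)-r.state()['position'],np.round(s['R'],3))
for k in ['gauge_handle','stand']:
    for d in finder.pinpoint('wrist',k):
        print(k,round(d['score'],2),np.round(toW(s,d['at'])),np.round(proj(s,toW(s,d['at']))))
```

```text
t 3.2 pos [ 609.7 -257.1  249.2] f [ 0.3 -0.2 -0.5] w 85.4 jaw 179.78 tilt [-0.0001  0.    ] j6 0.16 j1 -0.16
tool shift [-1.000e-01 -7.300e+00  1.682e+02] world [ 7.300e+00  1.000e-01 -1.682e+02]
roll -0.22
[ -0.4759889  -65.94948776 143.07543979] [[-1.     0.004  0.001]
 [ 0.004  0.964  0.266]
 [ 0.     0.266 -0.964]]
gauge_handle 0.73 [ 616. -254.   98.] [310. 186.]
stand 0.75 [ 613. -248.   -3.] [313. 173.]
```

View pics/wrist2.png

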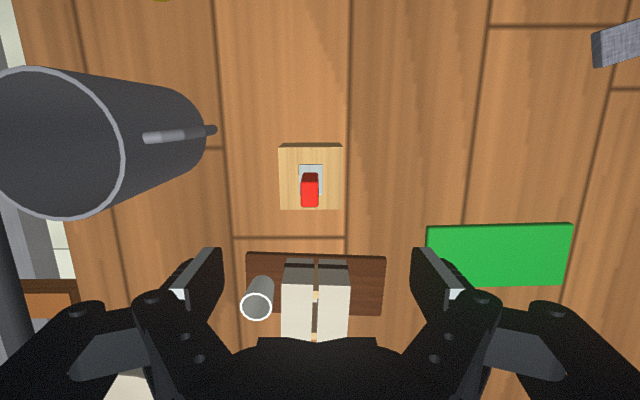

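The wrist view has the red handle at (310,188) on the tan stand. The pitcher handle ends at (215,130).

Run:
```python
from h import *
s=snap('wrist')
c=cv2.cvtColor(s['color'],cv2.COLOR_RGB2BGR)
cv2.imwrite('pics/w_h.png',cv2.resize(c[135:215,270:350],None,fx=7,fy=7,interpolation=cv2.INTER_CUBIC))
for z in(30,60,100): print('pitcher handle tip',z,atz(s,(217,130),z).round())
hsv=cv2.cvtColor(c,cv2.COLOR_BGR2HSV)
m=((hsv[...,0]<6)|(hsv[...,0]>174))&(hsv[...,1]>150)&(hsv[...,2]>60)
b=m.copy();b[:140]=0;b[215:]=0;b[:,:290]=0;b[:,330:]=0
v,u=np.nonzero(b);print(u.min(),u.max(),v.min(),v.max())
br=b&(hsv[...,2]>200); v,u=np.nonzero(br);print('bright',u.min(),u.max(),v.min(),v.max())
```

```text
pitcher handle tip 30 [ 722. -304.   30.]
pitcher handle tip 60 [ 713. -306.   60.]
pitcher handle tip 100 [ 700. -308.  100.]
301 317 173 206
bright 301 317 182 206
```

View pics/w_h.png

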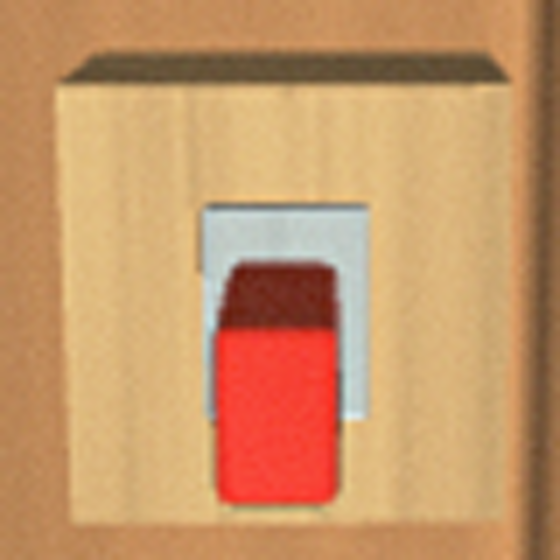

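Run:
```python
from h import *
s=snap('wrist')
f=lambda u,v,z:atz(s,(270+u/7,135+v/7),z)[:2].round(1)
print('handle',[f(*c,123) for c in((216,327),(340,327),(340,505),(216,505))],f(278,416,123))
print('stand',[f(*c,55) for c in((57,83),(510,83),(505,522),(70,522))],np.mean([f(*c,55) for c in((57,83),(510,83),(505,522),(70,522))],0))
print('shoulder z59',[f(*c,59) for c in((204,205),(370,205),(368,417))])
```

```text
handle [array([ 623.1, -264.2]), array([ 607.5, -264.2]), array([ 607.4, -240.7]), array([ 623.4, -240.7])] [ 615.3 -252.6]
stand [array([ 650.3, -287.6]), array([ 580.9, -287.5]), array([ 580.3, -217. ]), array([ 650.6, -217.1])] [ 615.525 -252.3  ]
shoulder z59 [array([ 627.9, -269.4]), array([ 602.4, -269.3]), array([ 602.6, -235.7])]
```

Request:
carry_out(
  plan=[
    {"hand":0,"travel":[-0.0036,-0.0057,0.035],"roll":0},
    {"hand":0,"travel":[0,0,0.04],"roll":0},
    {"hand":0,"travel":[0,0,0.04],"roll":0},
    {"hand":0,"travel":[0,0,0.03],"roll":0},
    {"hand":0,"travel":[0,0,0.02],"roll":0},
    {"hand":0,"travel":[0,0,0],"roll":0},
    {"hand":0,"travel":[0,0,0],"roll":0},
  ],
)

```text
time: 4.15
position: [615.7, -253.8, 85.0]
ee_rot: [2.221, -2.221, 0.001]
wrist_force: [0.0, -0.6, 1.1]
grip_width: 85.5
```

Run:
```python
from h import *
plan([615.4,-253.5,84],0)
s=snap('wrist','wrist3.png')
```

```text
t 4.15 pos [ 615.7 -253.8   85. ] f [ 0.  -0.6  1.1] w 85.5 jaw 180.0 tilt [ 0.0003 -0.0008] j6 0.16 j1 -0.16
tool shift [-0.3  0.3  1. ] world [-0.3  0.3 -1. ]
roll -0.0
```

View pics/wrist3.png

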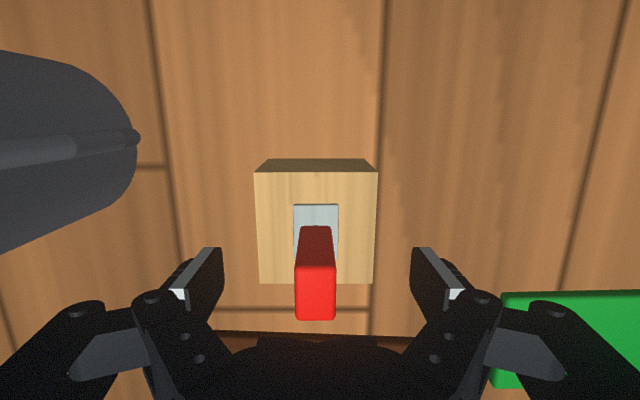

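The handle is centred between the fingers at (315,290). I'll close the gripper now.

Request:
carry_out(
  plan=[
    {"hand":1,"travel":[0,0,0],"roll":0},
    {"hand":1,"travel":[0,0,0],"roll":0},
    {"hand":1,"travel":[0,0,0],"roll":0},
    {"hand":1,"travel":[0,0,0],"roll":0},
    {"hand":1,"travel":[0,0,0],"roll":0},
    {"hand":1,"travel":[0,0,0],"roll":0},
    {"hand":1,"travel":[0,0,0],"roll":0},
    {"hand":1,"travel":[0,0,0],"roll":0},
  ],
)

```text
time: 5.0
position: [615.4, -253.5, 84.3]
ee_rot: [-2.222, 2.221, -0.0]
wrist_force: [-0.4, -0.1, 0.9]
grip_width: 15.0
```

Run:
```python
from h import *
plan([615.4,-253.5,84],0)
s=snap('wrist','wrist4.png')
```

```text
t 5.0 pos [ 615.4 -253.5   84.3] f [-0.4 -0.1  0.9] w 15.0 jaw -179.99 tilt [ 0.0001 -0.    ] j6 0.16 j1 -0.16
tool shift [0.  0.  0.3] world [-0.  -0.  -0.3]
roll 0.01
```

View pics/wrist4.png

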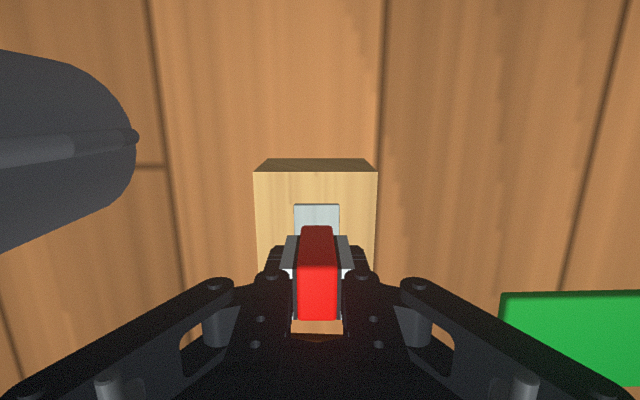

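Request:
carry_out(
  plan=[
    {"hand":1,"travel":[0,0,-0.02],"roll":0},
    {"hand":1,"travel":[0,0,-0.03],"roll":0},
    {"hand":1,"travel":[0,0,-0.04],"roll":0},
    {"hand":1,"travel":[0,0,-0.04],"roll":0},
    {"hand":1,"travel":[-0.03,0,-0.035],"roll":0},
    {"hand":1,"travel":[-0.04,0,0],"roll":0},
    {"hand":1,"travel":[-0.04,0.002,0],"roll":0.5},
    {"hand":1,"travel":[-0.03,0,0],"roll":1},
    {"hand":1,"travel":[-0.015,0,0],"roll":1},
    {"hand":1,"travel":[0,0,0],"roll":0},
    {"hand":1,"travel":[0,0,0],"roll":0},
    {"hand":1,"travel":[0,0,0],"roll":0},
  ],
)

```text
time: 6.25
position: [613.9, -99.3, 249.1]
ee_rot: [2.172, -2.269, -0.0]
wrist_force: [0.4, 0.1, -0.6]
grip_width: 15.4
```

Run:
```python
from h import *
plan([613,-98,250],-2.5)
s=snap('wrist','wrist5.png')
c=cv2.cvtColor(s['color'],cv2.COLOR_RGB2BGR)
cv2.imwrite('pics/w5c.png',cv2.resize(c[100:290,240:400],None,fx=4,fy=4,interpolation=cv2.INTER_CUBIC)[:600])
```

```text
t 6.25 pos [613.9 -99.3 249.1] f [ 0.4  0.1 -0.6] w 15.4 jaw 177.48 tilt [-0.0005 -0.0002] j6 -0.13 j1 0.09
tool shift [-1.2  0.9 -0.9] world [-0.9  1.3  0.9]
roll -0.02
```

View pics/wrist5.png

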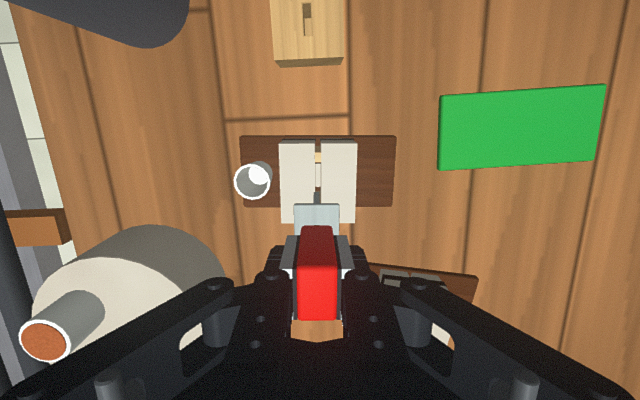

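View pics/w5c.png

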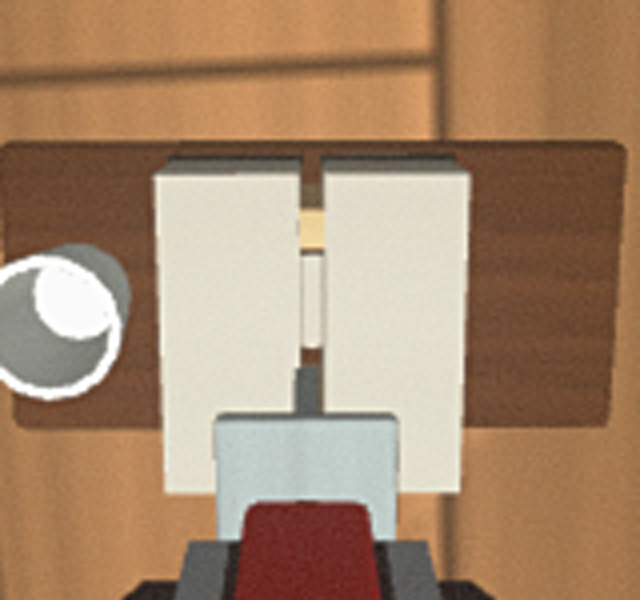

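Run:
```python
from h import *
s=snap('wrist')
f=lambda u,v,z:atz(s,(240+u/4,100+v/4),z)[:2].round(1)
print('gap edges far',f(302,250,78),f(325,250,78),'near',f(299,350,78),f(325,350,78))
print('mould corners',[f(*c,78) for c in((155,172),(470,172),(462,493),(165,493))])
print('board',[f(*c,12) for c in((2,143),(626,143),(608,427),(15,427))])
zt=249.1-74.3
print('blade tip',f(296,366,zt),f(321,366,zt),'blade z',zt,'shoulder',f(216,415,zt+49),f(398,415,zt+49),'under',f(216,425,zt+45),f(398,425,zt+45))
print(r.state()['position'])
```

```text
gap edges far [ 613.6 -116.6] [ 607.8 -116.4] near [615.5 -90.7] [608.8 -90.4]
mould corners [array([ 649.3, -137.7]), array([ 571. , -134.3]), array([573.9, -49.6]), array([653.1, -53.1])]
board [array([ 702.4, -142.5]), array([ 515.9, -134.3]), array([519.5, -45.5]), array([708. , -53.9])]
blade tip [ 614.7 -110.8] [ 610.3 -110.6] blade z 174.8 shoulder [ 625.4 -116.4] [ 599.9 -115.3] under [ 625.8 -113.8] [ 599.6 -112.6]
[613.89738289 -99.41762263 249.06804731]
```

Request:
carry_out(
  plan=[
    {"hand":1,"travel":[-0.0047,0.0013,0.02],"roll":0},
    {"hand":1,"travel":[0,0,0.03],"roll":0},
    {"hand":1,"travel":[0,0,0.025],"roll":0},
    {"hand":1,"travel":[0,0,0.01],"roll":0},
    {"hand":1,"travel":[0,0,0.002],"roll":0},
    {"hand":1,"travel":[0,0,0],"roll":0},
    {"hand":1,"travel":[0,0,0],"roll":0},
  ],
)

```text
time: 7.05
position: [613.8, -94.0, 163.9]
ee_rot: [-2.171, 2.268, -0.003]
wrist_force: [0.5, -0.1, -0.4]
grip_width: 15.1
```

Run:
```python
from h import *
plan([612.8,-94.6,160],-2.5)
s=snap('wrist','wrist6.png')
c=cv2.cvtColor(s['color'],cv2.COLOR_RGB2BGR)
cv2.imwrite('pics/w6c.png',cv2.resize(c[120:240,250:380],None,fx=5,fy=5,interpolation=cv2.INTER_CUBIC))
```

```text
t 7.05 pos [613.8 -94.  163.9] f [ 0.5 -0.1 -0.4] w 15.1 jaw 177.51 tilt [ 0.0028 -0.0003] j6 -0.14 j1 0.1
tool shift [0.6 1.  3.9] world [-1.  -0.6 -3.9]
roll 0.01
```

View pics/w6c.png

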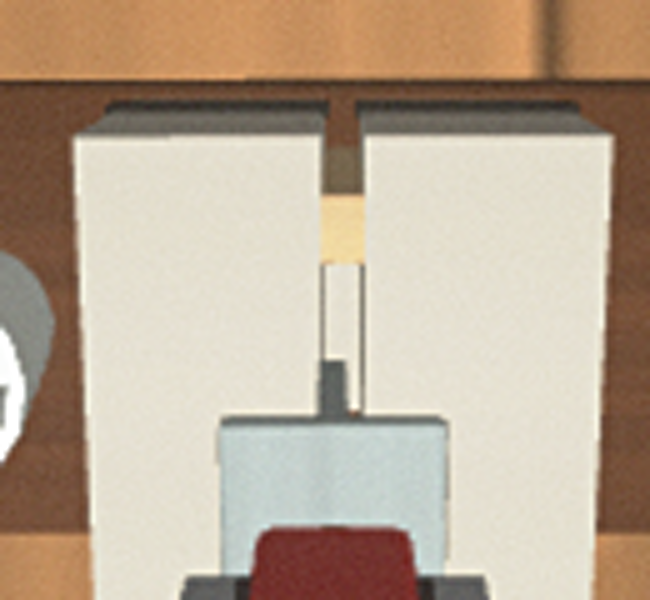

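```bash
python3 - <<'E'
from h import *
plan([612.8,-94.6,160],-2.5)
s=snap('wrist')
print('now pos',r.state()['position'])
f=lambda u,v,z:atz(s,(250+u/5,120+v/5),z)[:2].round(1)
for z in(12,30,50,64,78): print(z,'strip end y',f(357,410,z),'width',f(328,300,z)[0]-f(358,300,z)[0])
zt=r.state()['position'][2]-74.3
print('gap',f(321,260,78),f(365,260,78),f(365,405,78),'tip',f(319,362,zt),f(346,362,zt))
E
python3 - <<'E'
import sys;sys.path.insert(0,'.')
from h import *
# wrist5 pose: reconstruct from current by translation diff (same orientation)
s=snap('wrist');st=r.state()
C=-np.array(s['R']).T@np.array(s['t']).ravel()
C5=C-st['position']+np.array([613.9,-99.4,249.1])
R=np.array(s['R']);s5=dict(s);s5['t']=-R@C5
for z in(12,30,50,64,78): print(z,atz(s5,(240+313/4,100+349/4),z)[:2].round(1))
E
```

```text
t 7.1 pos [613.7 -93.9 163.9] f [-1.1 -0.1 -0.8] w 15.1 jaw 177.51 tilt [ 0.0028 -0.0001] j6 -0.14 j1 0.1
tool shift [0.7 0.9 3.9] world [-0.9 -0.7 -3.9]
roll 0.01
now pos [613.60484887 -93.79293127 163.65389381]
12 strip end y [609.7 -74.8] width 5.7999999999999545
30 strip end y [609.8 -80. ] width 5.400000000000091
50 strip end y [609.8 -85.8] width 5.0
64 strip end y [609.8 -89.8] width 4.7000000000000455
78 strip end y [609.8 -93.8] width 4.5
gap [ 614.3 -117.3] [ 607.8 -117. ] [608.6 -94.6] tip [ 615.  -104.5] [ 611.2 -104.4]
12 [613.  -75.1]
30 [612.9 -79.4]
50 [612.8 -84.1]
64 [612.7 -87.5]
78 [612.6 -90.8]
```

Request:
carry_out(
  plan=[
    {"hand":1,"travel":[0,0.0016,0.003],"roll":0},
    {"hand":1,"travel":[0,0,0],"roll":0},
    {"hand":1,"travel":[0,0,0],"roll":0},
    {"hand":1,"travel":[0,0,0],"roll":0},
  ],
)

```text
time: 7.6
position: [611.3, -93.7, 159.3]
ee_rot: [2.173, -2.269, 0.0]
wrist_force: [0.5, 0.7, 0.1]
grip_width: 15.3
```

Run:
```python
from h import *
plan([612.05,-93.8,160],-2.5)
s=snap('wrist','wrist7.png')
c=cv2.cvtColor(s['color'],cv2.COLOR_RGB2BGR)
cv2.imwrite('pics/w7c.png',cv2.resize(c[120:240,250:380],None,fx=5,fy=5,interpolation=cv2.INTER_CUBIC))
```

```text
t 7.6 pos [611.3 -93.7 159.3] f [0.5 0.7 0.1] w 15.3 jaw 177.51 tilt [ 0.     -0.0001] j6 -0.14 j1 0.1
tool shift [ 0.1 -0.8 -0.7] world [ 0.8 -0.1  0.7]
roll 0.01
```

View pics/w7c.png

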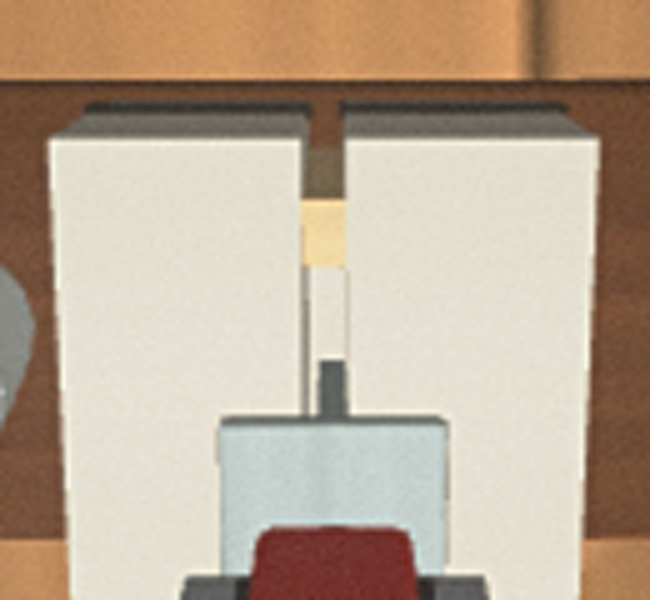

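Request:
carry_out(
  plan=[
    {"hand":1,"travel":[0,-0.0008,0.003],"roll":0},
    {"hand":1,"travel":[0,0,0.002],"roll":0},
    {"hand":1,"travel":[0,0,0.002],"roll":0},
    {"hand":1,"travel":[0,0,0.002],"roll":0},
    {"hand":1,"travel":[0,0,0.002],"roll":0},
    {"hand":1,"travel":[0,0,0.001],"roll":0},
    {"hand":1,"travel":[0,0,0],"roll":0},
    {"hand":1,"travel":[0,0,0],"roll":0},
    {"hand":1,"travel":[0,0,0],"roll":0},
  ],
)

```text
time: 8.55
position: [612.2, -93.7, 147.4]
ee_rot: [-2.173, 2.269, -0.0]
wrist_force: [-1.1, 0.0, -1.1]
grip_width: 15.4
```

```bash
cat > st.py <<'E'
from h import *
F=[]
for i in range(4):
    snap('wrist','n.png'); F.append(r.state()['wrist_force'])
print('meanF',np.round(np.mean(F,0),2),np.round(np.std(F,0),2))
plan([612.1,-93.8,146],-2.5)
E
python3 st.py;python3 - <<'E'
import cv2
c=cv2.imread('pics/n.png');cv2.imwrite('pics/w8c.png',cv2.resize(c[120:240,250:380],None,fx=5,fy=5,interpolation=cv2.INTER_CUBIC))
E
```

```text
meanF [ 0.46  0.49 -0.77] [0.37 0.52 0.27]
t 8.75 pos [612.1 -93.7 147.4] f [ 0.1  0.2 -1.1] w 15.5 jaw 177.51 tilt [0.0002 0.    ] j6 -0.14 j1 0.1
tool shift [0.1 0.  1.4] world [-0.  -0.1 -1.4]
roll 0.01
```

View pics/w8c.png

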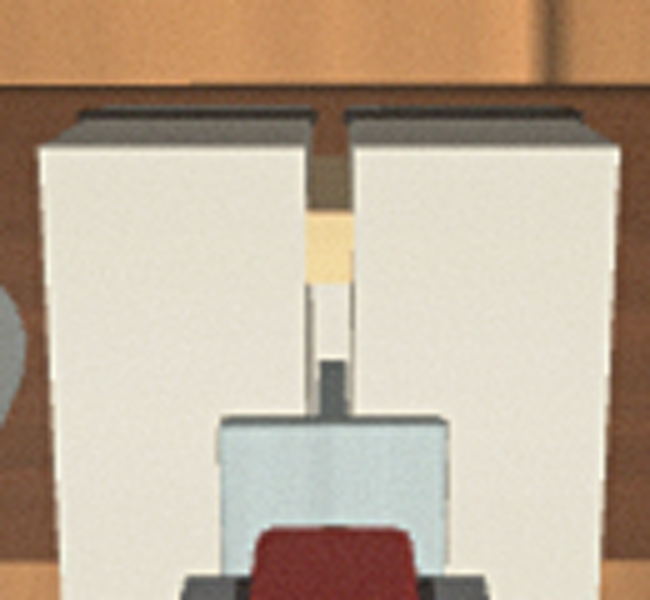

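Request:
carry_out(
  plan=[
    {"hand":1,"travel":[0,0,0.002],"roll":0},
    {"hand":1,"travel":[0,0,0.002],"roll":0},
    {"hand":1,"travel":[0,0,0.002],"roll":0},
    {"hand":1,"travel":[0,0,0.002],"roll":0},
    {"hand":1,"travel":[0,0,0.002],"roll":0},
    {"hand":1,"travel":[0,0,0.002],"roll":0},
    {"hand":1,"travel":[0,0,0.002],"roll":0},
    {"hand":1,"travel":[0,0,0],"roll":0},
    {"hand":1,"travel":[0,0,0],"roll":0},
  ],
)

```text
time: 9.65
position: [612.1, -93.7, 133.3]
ee_rot: [2.173, -2.269, 0.0]
wrist_force: [-0.0, -0.8, -1.4]
grip_width: 15.2
```

```bash
python3 st.py
```

```text
meanF [ 0.71  0.35 -1.38] [0.32 0.38 0.42]
t 9.85 pos [612.2 -93.7 133.4] f [ 0.3  0.8 -1.7] w 15.5 jaw 177.51 tilt [ 0.0003 -0.    ] j6 -0.14 j1 0.1
tool shift [  0.1   0.1 -12.6] world [-0.1 -0.1 12.6]
roll 0.01
```

Free so far, with the tip about 19 mm deep. Going another 10 mm.

Request:
carry_out(
  plan=[
    {"hand":1,"travel":[0,0,0.002],"roll":0},
    {"hand":1,"travel":[0,0,0.002],"roll":0},
    {"hand":1,"travel":[0,0,0.002],"roll":0},
    {"hand":1,"travel":[0,0,0.002],"roll":0},
    {"hand":1,"travel":[0,0,0.002],"roll":0},
    {"hand":1,"travel":[0,0,0.001],"roll":0},
    {"hand":1,"travel":[0,0,0],"roll":0},
    {"hand":1,"travel":[0,0,0],"roll":0},
  ],
)

```text
time: 10.65
position: [612.1, -93.7, 122.4]
ee_rot: [-2.173, 2.269, -0.0]
wrist_force: [0.7, -0.1, -1.7]
grip_width: 15.2
```

```bash
python3 st.py
```

```text
meanF [-0.24  0.16 -0.78] [0.23 0.68 0.72]
t 10.85 pos [612.2 -93.7 122.4] f [ 0.   0.9 -0.5] w 15.3 jaw 177.51 tilt [0.0003 0.    ] j6 -0.14 j1 0.1
tool shift [  0.1   0.1 -23.6] world [-0.1 -0.1 23.6]
roll 0.01
```

Now about 30 mm deep and past the burr zone with no contact, so mould A is the clear one. I'll carry on down to the shoulder.

Request:
carry_out(
  plan=[
    {"hand":1,"travel":[0,0,0.002],"roll":0},
    {"hand":1,"travel":[0,0,0.002],"roll":0},
    {"hand":1,"travel":[0,0,0.002],"roll":0},
    {"hand":1,"travel":[0,0,0.002],"roll":0},
    {"hand":1,"travel":[0,0,0.002],"roll":0},
    {"hand":1,"travel":[0,0,0.002],"roll":0},
    {"hand":1,"travel":[0,0,0.001],"roll":0},
    {"hand":1,"travel":[0,0,0],"roll":0},
    {"hand":1,"travel":[0,0,0],"roll":0},
  ],
)

```text
time: 11.75
position: [612.2, -93.7, 109.3]
ee_rot: [-2.173, 2.269, -0.0]
wrist_force: [-0.1, 0.5, -1.0]
grip_width: 15.3
```

```bash
python3 st.py;python3 - <<'E'
import cv2
c=cv2.imread('pics/n.png');cv2.imwrite('pics/w9c.png',cv2.resize(c[120:260,240:390],None,fx=4,fy=4,interpolation=cv2.INTER_CUBIC))
E
```

```text
meanF [ 0.04 -0.62 -0.83] [0.52 0.3  0.35]
t 11.95 pos [612.2 -93.7 109.4] f [ 0.5 -0.4 -1. ] w 15.5 jaw 177.51 tilt [ 0.0002 -0.    ] j6 -0.14 j1 0.1
tool shift [  0.1   0.1 -36.6] world [-0.1 -0.1 36.6]
roll 0.01
```

View pics/w9c.png

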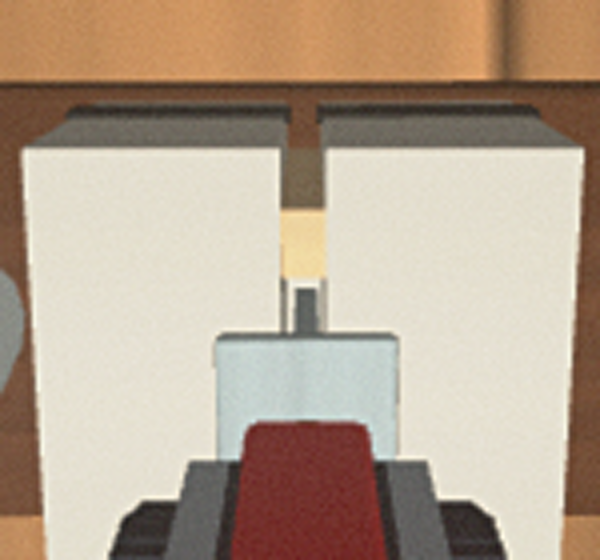

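Request:
carry_out(
  plan=[
    {"hand":1,"travel":[0,0,0.001],"roll":0},
    {"hand":1,"travel":[0,0,0.001],"roll":0},
    {"hand":1,"travel":[0,0,0.001],"roll":0},
    {"hand":1,"travel":[0,0,0.001],"roll":0},
    {"hand":1,"travel":[0,0,0.001],"roll":0},
    {"hand":1,"travel":[0,0,0],"roll":0},
    {"hand":1,"travel":[0,0,0],"roll":0},
    {"hand":1,"travel":[0,0,0],"roll":0},
  ],
)

```text
time: 12.75
position: [612.2, -93.7, 104.4]
ee_rot: [-2.173, 2.269, -0.0]
wrist_force: [0.2, 0.1, 2.7]
grip_width: 15.4
```

```bash
python3 st.py;python3 - <<'E'
import cv2
c=cv2.imread('pics/n.png');cv2.imwrite('pics/w10c.png',cv2.resize(c[120:260,240:390],None,fx=4,fy=4,interpolation=cv2.INTER_CUBIC))
E
```

```text
meanF [-0.33 -0.12  2.6 ] [0.47 0.33 0.39]
t 12.95 pos [612.2 -93.7 104.4] f [ 0.  -0.   2.4] w 15.3 jaw 177.51 tilt [0.0002 0.    ] j6 -0.14 j1 0.1
tool shift [  0.1   0.1 -41.6] world [-0.1 -0.1 41.6]
roll 0.01
```

View pics/w10c.png

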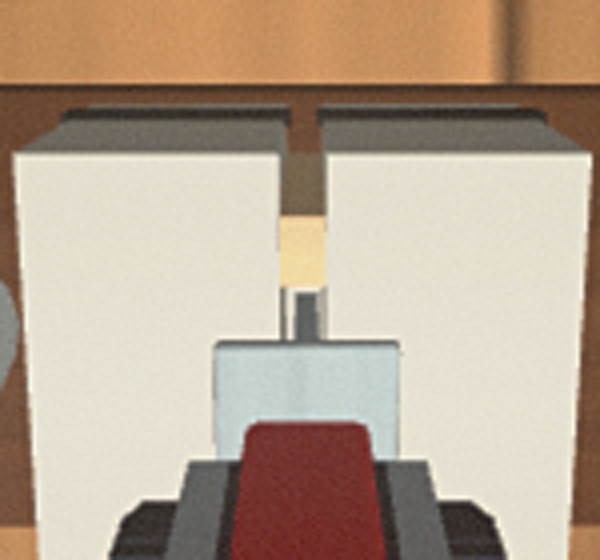

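Shoulder contact came at the expected height, at about 3.4 N. I'll relax the spring and release.

Request:
carry_out(
  plan=[
    {"hand":1,"travel":[0,0,-0.001],"roll":0},
    {"hand":1,"travel":[0,0,-0.001],"roll":0},
    {"hand":1,"travel":[0,0,-0.001],"roll":0},
    {"hand":1,"travel":[0,0,0],"roll":0},
    {"hand":1,"travel":[0,0,0],"roll":0},
    {"hand":1,"travel":[0,0,0],"roll":0},
  ],
)

```text
time: 13.55
position: [612.2, -93.7, 107.2]
ee_rot: [-2.173, 2.269, -0.0]
wrist_force: [0.8, 1.5, 1.1]
grip_width: 15.6
```

```bash
python3 st.py
```

```text
meanF [0.48 0.03 0.38] [0.56 0.54 0.84]
t 13.75 pos [612.1 -93.7 107.2] f [ 0.7  0.4 -1. ] w 14.9 jaw 177.51 tilt [0. 0.] j6 -0.14 j1 0.1
tool shift [  0.1   0.  -38.8] world [-0.  -0.1 38.8]
roll 0.01
```

Request:
carry_out(
  plan=[
    {"hand":0.7,"travel":[0,0,0],"roll":0},
    {"hand":0.5,"travel":[0,0,0],"roll":0},
    {"hand":0.2,"travel":[0,0,0],"roll":0},
    {"hand":0,"travel":[0,0,0],"roll":0},
    {"hand":0,"travel":[0,0,0],"roll":0},
    {"hand":0,"travel":[0,0,0],"roll":0},
    {"hand":0,"travel":[0,0,-0.01],"roll":0},
    {"hand":0,"travel":[0,0,-0.03],"roll":0},
    {"hand":0,"travel":[0,0,-0.04],"roll":0},
    {"hand":0,"travel":[0,0,-0.04],"roll":0},
    {"hand":0,"travel":[0,0,-0.03],"roll":0},
    {"hand":0,"travel":[0,0,0],"roll":0},
  ],
)

```text
time: 14.95
position: [614.1, -94.3, 263.9]
ee_rot: [-2.168, 2.264, -0.013]
wrist_force: [0.4, -0.1, 1.0]
grip_width: 85.2
```

```bash
python3 st.py;python3 - <<'E'
from h import *
s=snap('wrist','w11.png')
for d in finder.pinpoint('wrist','gauge_handle')+finder.pinpoint('wrist','cup_a'): print(round(d['score'],2),toW(s,d['at']).round())
q=snap('scene')
c=cv2.cvtColor(q['color'],cv2.COLOR_RGB2BGR);cv2.imwrite('pics/s11c.png',cv2.resize(c[205:325,220:370],None,fx=5,fy=5,interpolation=cv2.INTER_CUBIC))
for k in('gauge_handle','blade_tip','cup_a'):
  for d in finder.pinpoint('scene',k): print('scene',k,round(d['score'],2),toW(q,d['at']).round())
E
```

```text
meanF [-0.17  0.12 -0.5 ] [0.44 0.47 0.71]
t 15.15 pos [611.6 -93.5 256.4] f [-0.4  0.4 -0.5] w 85.2 jaw 177.51 tilt [-0.0018  0.0003] j6 -0.14 j1 0.1
tool shift [  0.3  -0.7 110.4] world [   0.5   -0.3 -110.4]
roll 0.01
0.93 [612. -95. 123.]
0.65 [ 684. -102.   12.]
0.33 [612. -91.  35.]
scene gauge_handle 0.9 [610. -91. 122.]
scene cup_a 0.82 [568.  83.  14.]
scene cup_a 0.8 [681. -99.  16.]
```

View pics/w11.png

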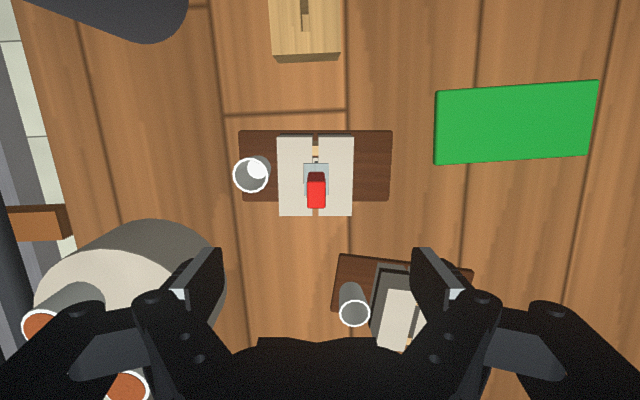

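View pics/s11c.png

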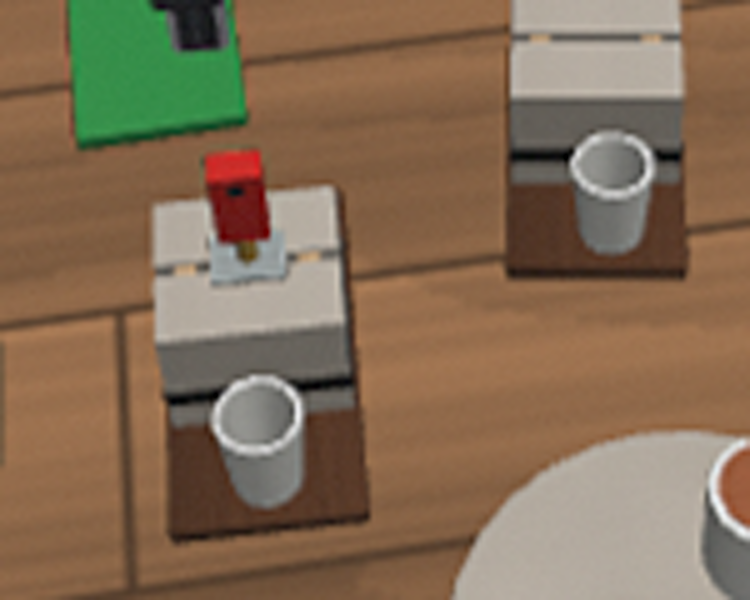

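The wrist view shows the gauge upright in mould A at (316,188) with its shoulder on the plaster and the cup in place at (250,174). The scene crop agrees, and the handle height of 122–123 mm matches the expected 123 mm.

Request:
carry_out(
  plan=[
    {"hand":0,"travel":[0,0,0],"roll":0},
    {"hand":0,"travel":[0,0,0],"roll":0},
    {"hand":0,"travel":[0,0,0],"roll":0},
  ],
)

```text
time: 15.8
position: [612.1, -93.7, 257.3]
ee_rot: [2.173, -2.269, -0.0]
wrist_force: [0.0, 0.2, 0.0]
grip_width: 85.3
```

```bash
python3 -c "
from h import *
print(r.job_done())"
```

```text
the job is handed in; nothing more can be done
None
```

The gauge is standing in the mould next to the stand, which I took to be mould A. It is pushed home with its shoulder on the plaster and released, and I handed the job in at about 16 s. That mould was the first one I tried, and the blade went straight in, so I did not try the other two.

- **Fit:** the blade met no resistance through the 14–28 mm burr zone. The shoulder touched at the expected height, and I pressed it with about 3.4 N by the wrist sensor before easing off so the spring relaxed.
- **After release:** two cameras put the handle centre at 122–123 mm, against 123 mm expected for fully home. It looks upright, within about 1–3 mm of the board's middle.
- **Cups:** both are within 1–2 mm of where they started, which is within the detector's error.
- **Disagreements:** the cameras differed by up to 4 mm in y on the stand, well inside the y tolerance. A white strip visible in the gap looked like it might be a burr, but two views placed it near the bottom of the mould and the blade passed freely. The detector returned no reading for the blade tip, so I judged the depth from the handle height and the contact force.

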